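Load the label roll and hold the tension arm open for threading

TASK

Get the label dispenser ready for threading: pick up the small upright paper label roll, lower it (do not drop it) over the dispenser's upright spindle until it sits fully down on the platter, and let go of it. Then, with the fingers at the upright roller on the end of the sprung tension arm, swing the arm forward (towards the robot, clockwise from above) all the way to its stop and keep it there against the spring: the job finishes while you are still holding the arm at the stop, with the roll left seated and not touched. Leave the tape roll, the jar and the bowl where they stand.

Things in the scene. Friction and masses are not known exactly. Their poses are not given: they have to be found in the camera images.
- dispenser: Label dispenser fixed to the counter (its place and yaw differ each time): grey base plate 130 (x) by 220 (y) mm, 12 mm thick. Origin: centre of the plate's underside, z up. Its yaw is within 0.35 rad of zero. In its frame the spindle stands at (0, +55) mm and the arm's pivot at (+30, -50) mm; its -x side is the front, towards the robot. Two low steel stop pins (10 mm thick, top 44 mm above the counter) mark the ends of the arm's swing.
- spindle_seat (a point): Centre of the top face of the black platter (68 mm across), 16 mm above the counter, at the foot of the spindle; axes as the dispenser's. The steel spindle is 20 mm thick and rises 60 mm above this point; its top 6 mm taper to 12 mm.
- label_roll: Small white paper label roll on a cardboard core, standing upright with its bore vertical: 54 mm outside diameter, 50 mm high, bore 27 mm right through, 0.08 to 0.17 kg. Origin: centre of its underside, z along the bore. It stands on the counter to the left of the dispenser, in one of three places that it shares at random with the tape roll and the jar.
- pivot_point (a point): On the vertical pivot axis of the tension arm, at the height of the arm's bar (30 mm above the counter); fixed to the dispenser. The arm's hub there is 26 mm across with its top 38 mm above the counter; the pivot post, 16 mm thick, ends 46 mm above the counter.
- roller_top (a point): Centre of the top of the upright white roller at the end of the tension arm, 100 mm above the counter; moves with the arm, z up. The roller is 20 mm thick, does not spin, stands 66 mm above the flat bar (18 mm wide, 8 mm thick, top 34 mm above the counter), and its axis is 90 mm from the pivot axis.
- tension_arm (a joint): Angle of the tension arm (rad). 0: at rest, held back by its spring, bar pointing from the pivot along the dispenser's -y (to the robot's right). It grows as the arm swings clockwise seen from above, the roller coming forward to the dispenser's -x; hard stop at 1.25. The spring always pulls back to 0: about 2.3 N at the roller at rest, rising to 7.2 N at the stop; let go, it swings back.
- tape_roll: Bystander: wide low cardboard ring, 80 mm across, 24 mm high, hole 62 mm. Origin: centre of its underside.
- jar: Bystander: glass jar with a steel cap, 56 mm across, 80 mm high. Origin: centre of its underside.
- bowl: Bystander: small steel bowl beyond the dispenser, 90 mm across, 40 mm high. Origin: centre of its underside.
Things that resemble listed ones, but are neither listed nor needed, are in the scene too. What is shaped like the label_roll but black or turquoise is not meant.

How it is judged:
By the outcome, as a careful person would: the job done as asked, in the order asked, and still so for the second after the job is handed in, while the arm keeps its last pose, push and grip.
It also fails if it takes over 64 s, if anything falls off the work surface, if the arm or the gripper's body presses on something with over 40 N, if the wrist force passes 120 N, or if a joint passes its speed limit or range.

ROBOT

A 6-joint arm with a two-finger parallel gripper is mounted at the origin on the work surface. World frame = base frame: x ahead of the robot, y to its left, z up, the work surface at z = 0. Lengths are in m, angles in rad, forces in N, time in s.
With the tool pointing down it reaches from about 0.425 to 0.95 m from the base axis. Payload 3.5 kg.
Tool frame: the origin (TCP) lies at the very end of the fingers, on their centre line; the grasp point (between the pads) lies 19 mm behind it; z points along the fingers, y is the line along which they close (so a half turn about z gives the same grasp; the last joint's range is limited). The gripper opens to 85 mm and grips with 20 to 120 N. Pads are 22 mm wide; open, the fingers measure 114 mm over their backs; the gripper's body (76 mm by 85 mm) begins 54 mm behind the grasp point. The pads swing forward as they close: fully open they stand 13 mm farther back than shut.
Start: joints at [-0.15, 0.286, 1.577, -0, 1.279, -0.15], TCP at [0.675, 0, 0.231] pointing down, gripper open.
Joint ranges: [-2.77, 2.77], [-0.9, 2.22], [0.21, 2.48], [-1.53, 4.67], [0.24, 2.81], [-2.84, 2.84]. Speed limits (rad/s): [2.79, 2.79, 3.14, 3.14, 3.14, 3.14].

INTERFACE

Orientations are given as a unit quaternion [x, y, z, w].
In Python, from plant import ctrl gives the robot as it stands.
- The arm moves only by the tool carry_out, never from a script. Its argument "deltas" is one flat list of numbers, 6 for each row, row after row: the shift along the tool's x, y, z in m, then the turn, a rotation vector about the tool's x, y, z in rad. A call has 1 to 5 rows; each row is the pose to reach, as a shift and turn from the pose commanded when the call began, along the tool's axes at that moment; what a row does not reach only later rows make up. A row lasts 1/8 s, in which the tool goes at most 62.5 mm and 10.7 degrees, less where a joint would pass 70% of its speed; a pose out of reach is approached as far as the arm can. A call with a gripper value outside its range is refused whole. "grip" is the opening in per cent of the stroke, from 0 (shut) to 100 (fully open), set as the call begins (left out, the last holds). The fingers move at their own pace and stop on an object; "grip_force" is the grip in N (left out, the last holds). Time passes only in rows, so rows that repeat a pose let the fingers close. It gives the time, the measured TCP pose, the force, the opening and the grip force at its end, in the units of the state.
- ctrl.get_state(): the state, without advancing time (a new reading comes with each control period).
- ctrl.read_camera(name): name is "scene" or "side" or "wrist"; returns (picture, depth): 400x640x3 uint8, red, green, blue; 400x640 float32, m along the optical axis (not along the pixel's ray), 0 where there is no reading.
- ctrl.camera_model(name): a dict with "intrinsics" (3x3 intrinsics, pixels), "k1" (the pictures are not rectified: a ray, as slopes to the right and down, at radius r is drawn at 1 + k1 r^2 times it, then the intrinsics apply), "extrinsics" (4x4, takes a point from world to camera coordinates); the wrist camera has in their place "hand_eye" (4x4, takes a point from camera to tool coordinates, whose origin is the TCP and whose axes are the flange's). Camera axes: x right, y down, z forward; pixel columns grow to the right and rows downward; lengths in m; the calibration is good to about 2 mm. A picture is of the moment at which its call begins: read the wrist's pose just before it. camera_model takes no time and is no camera call.
- ctrl.sign_off(): hands the job in; it is judged then, once.
Trained networks look in the newest picture that a camera, given by its name, has taken for a name from the list of things; names that differ only in an ending like _2 or _b are one class to them, and where a whole thing is asked for, a point or a joint stands for the part that bears it (a point fixed in the world has none). Each returns a list of dicts, best first, with "score" (0 to 1); they miss things now and then, are a little off and sometimes report something else, mostly with a low value. They report only what shows in the picture. A call takes as long as a camera call. They do not tell look-alikes from the thing itself.
- ctrl.find_in(camera, query): "uv" ([column, row] in pixels, amid what is visible of it).
The state is a dict: "time": time; "qpos": joint angles; "dq": joint speeds; "joint_efforts": joint torques, N m; "eef_pos": TCP position; "tcp_rot": TCP orientation; "contact_force": force on the tool from outside, world axes, zero at the start; "wrist_torque": the same for the moment, N m; "opening": opening from 0.0 (shut) to 1.0 (fully open); "finger_force": force on a finger pad.
Only numpy, scipy, OpenCV 4.12 (cv2) and the standard library are available. Lean on these libraries where they do the work, as an engineer would, in place of code of your own. Each camera call takes 0.05 s, during which the arm holds its last target. There are 200 camera calls.

## Working session

There is one attempt and no reset: what is moved stays moved. The work goes in short steps, Python scripts to look and compute and a tool call to move; the robot and the scene stay as the last step left them, time stands still between calls to the robot, and variables do not carry over. Pictures are saved under pics/ and viewed, at most 10 in all, crops included, and the job is handed in when it is done.

Besides the shell and the picture viewer there is one more tool, called after "Emit:" by a JSON object that holds its "fn" and its "kwargs". carry_out: Moves the arm, as the interface text tells. Its arguments: {"type":"object","properties":{"deltas":{"type":"array"},"grip":{"type":"number"},"grip_force":{"type":"number"}},"required":["deltas"]}

```bash
ls; mkdir -p pics
cat > h.py <<'E'
import numpy as np, cv2
from plant import ctrl
from scipy.spatial.transform import Rotation as R
def T_wc(name):
    m=ctrl.camera_model(name)
    if name!="wrist": return np.linalg.inv(np.array(m["extrinsics"]))
    s=ctrl.get_state(); T=np.eye(4); T[:3,:3]=R.from_quat(s["tcp_rot"]).as_matrix(); T[:3,3]=s["eef_pos"]
    return T@np.array(m["hand_eye"])
def rays(name,uv):
    m=ctrl.camera_model(name); K=np.array(m["intrinsics"]); D=np.array([m["k1"],0,0,0],float)
    return cv2.undistortPoints(np.array(uv,float).reshape(-1,1,2),K,D).reshape(-1,2)
def cloud(name,depth,T):
    v,u=np.nonzero(depth>0); r=rays(name,np.c_[u,v]); d=depth[v,u]
    P=np.c_[r*d[:,None],d]
    return P@T[:3,:3].T+T[:3,3],u,v
def plane(name,uv,z,T):
    r=rays(name,uv); d=np.c_[r,np.ones(len(r))]@T[:3,:3].T
    return T[:3,3]+d*((z-T[2,3])/d[:,2])[:,None]
def save(name,im): cv2.imwrite(f"pics/{name}.png",im[...,::-1])
E
python3 - <<'E'
from h import *
for c in ["scene","side"]:
    T=T_wc(c); im,d=ctrl.read_camera(c); save(c+"0",im); np.savez(c+"0.npz",im=im,d=d)
    print(c,T[:3,3],T[:3,2])
    for q in ["label_roll","dispenser","roller_top","tape_roll","jar","bowl","spindle_seat"]:
        try: print(q,[(np.round(x["uv"]),round(x["score"],2),np.round(plane(c,[x["uv"]],.04,T)[0],3)) for x in ctrl.find_in(c,q)][:4])
        except Exception as e: print(q,e)
print(ctrl.get_state()["tcp_rot"])
print(ctrl.camera_model("wrist"))
E
```

```text
pics
scene [ 1.22557607 -0.66684829  0.9873276 ] [-0.49477838  0.55377215 -0.66972439]
label_roll [(array([357., 146.]), 0.51, array([0.467, 0.374, 0.04 ])), (array([384., 152.]), 0.51, array([0.551, 0.409, 0.04 ]))]
dispenser [(array([242., 248.]), 0.67, array([ 0.532, -0.173,  0.04 ]))]
roller_top [(array([212., 268.]), 0.89, array([ 0.53, -0.27,  0.04]))]
tape_roll [(array([317., 178.]), 0.68, array([0.484, 0.163, 0.04 ]))]
jar [(array([374., 181.]), 0.78, array([0.614, 0.275, 0.04 ]))]
bowl [(array([377., 247.]), 0.82, array([0.783, 0.07 , 0.04 ])), (array([240., 249.]), 0.21, array([ 0.532, -0.18 ,  0.04 ]))]
spindle_seat [(array([240., 251.]), 0.56, array([ 0.538, -0.185,  0.04 ]))]
side [ 0.36609183 -0.60029535  0.92888472] [ 0.1957136   0.61085276 -0.76717345]
label_roll [(array([268., 115.]), 0.97, array([0.538, 0.411, 0.04 ])), (array([210., 164.]), 0.91, array([0.37, 0.28, 0.04])), (array([245., 140.]), 0.84, array([0.464, 0.336, 0.04 ])), (array([252., 195.]), 0.54, array([0.444, 0.159, 0.04 ]))]
dispenser [(array([322., 322.]), 0.87, array([ 0.503, -0.18 ,  0.04 ]))]
rol
[... 259 characters left out ...]
 0.04 ]))]
spindle_seat [(array([322., 325.]), 0.72, array([ 0.501, -0.184,  0.04 ]))]
[7.07106061e-01 7.07107501e-01 1.16409992e-05 2.44837751e-05]
{'intrinsics': array([[318.48854522,   0.        , 317.6757978 ],
       [  0.        , 318.48854522, 200.56627   ],
       [  0.        ,   0.        ,   1.        ]]), 'k1': -0.00900010707497126, 'hand_eye': array([[-7.47494250e-04, -9.62739587e-01, -2.70429157e-01,
         6.69610198e-02],
       [ 9.99999399e-01, -9.36458071e-04,  5.69729451e-04,
         1.39754503e-03],
       [-8.01746663e-04, -2.70428569e-01,  9.62739709e-01,
        -1.41492883e-01],
       [ 0.00000000e+00,  0.00000000e+00,  0.00000000e+00,
         1.00000000e+00]])}
```

View pics/scene0.png

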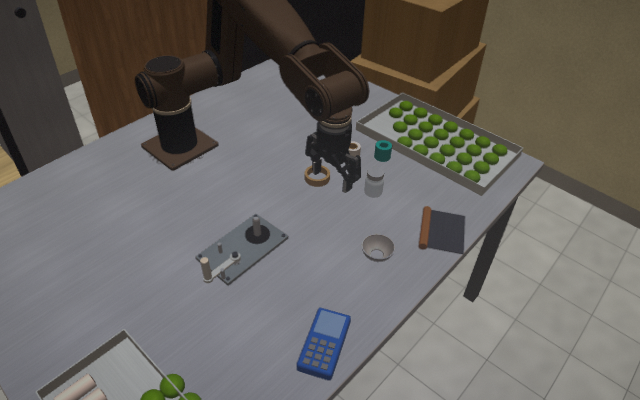

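View pics/side0.png

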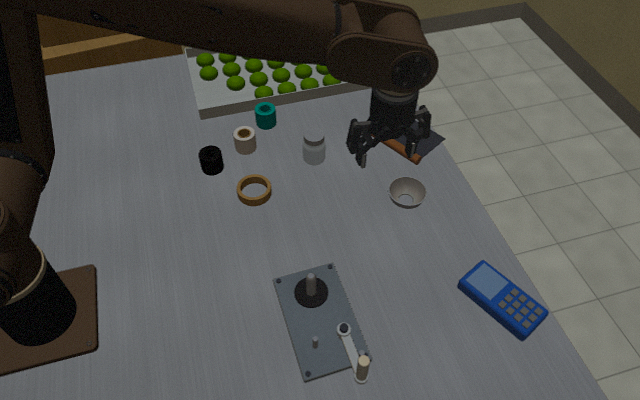

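The side view shows the white roll at about (245,140), the tape ring at (253,190) and the jar at (314,148). The black and turquoise decoys are at (211,160) and (266,115). On the dispenser, the spindle is at (311,285), the pivot at (344,328) and the roller at (362,365).

Run:
```python
from h import *
for c in ["side","scene"]:
    z=np.load(c+"0.npz"); T=T_wc(c); P,u,v=cloud(c,z["d"],T)
    def top(name,x,y,r,lo,hi):
        m=(np.hypot(P[:,0]-x,P[:,1]-y)<r)&(P[:,2]>lo)&(P[:,2]<hi)
        if m.sum()>5:
            Q=P[m]; print(c,name,m.sum(),Q.mean(0).round(4),((Q.min(0)+Q.max(0))/2).round(4),np.ptp(Q,axis=0).round(3))
    top("roll",.464,.336,.05,.044,.056)
    top("roll all",.464,.336,.05,.01,.06)
    # dispenser
    m=(abs(P[:,0]-.52)<.15)&(abs(P[:,1]+.17)<.18)
    for lo,hi in [(.06,.073),(.073,.085),(.085,.097),(.097,.105)]:
        mm=m&(P[:,2]>lo)&(P[:,2]<hi); print(lo,mm.sum()); Q=P[mm]
        for s in (Q[:,1]>-.17,Q[:,1]<=-.17):
            if s.sum()>2: print("   ",s.sum(),Q[s].mean(0).round(4),np.ptp(Q[s],axis=0).round(3))
    mm=m&(P[:,2]>.007)&(P[:,2]<.02); pts=P[mm][:,:2].astype(np.float32)
    print("plate",mm.sum(),cv2.minAreaRect(pts*1000))
```

```text
side roll 233 [0.463  0.3505 0.0484] [0.4636 0.3538 0.0494] [0.053 0.06  0.011]
side roll all 498 [0.4624 0.3447 0.0377] [0.4635 0.3536 0.0324] [0.054 0.061 0.045]
0.06 95
    58 [ 0.5034 -0.1033  0.0684] [0.019 0.02  0.013]
    37 [ 0.5366 -0.2985  0.0667] [0.019 0.013 0.013]
0.073 76
    39 [ 0.5041 -0.0989  0.0755] [0.014 0.016 0.004]
    37 [ 0.538  -0.2985  0.0794] [0.019 0.015 0.012]
0.085 37
    37 [ 0.5384 -0.2975  0.0926] [0.02  0.017 0.012]
0.097 104
    104 [ 0.54   -0.2928  0.0998] [0.019 0.019 0.006]
plate 6280 ((506.3813781738281, -153.4029541015625), (131.5404052734375, 221.31675720214844), 1.6255930662155151)
scene roll 88 [0.4695 0.3559 0.0489] [0.4676 0.3527 0.0495] [0.046 0.052 0.011]
scene roll all 149 [0.472  0.353  0.0438] [0.4676 0.3527 0.0374] [0.046 0.052 0.035]
0.06 65
    37 [ 0.5073 -0.1026  0.0674] [0.017 0.02  0.013]
    28 [ 0.5447 -0.2955  0.0665] [0.013 0.018 0.011]
0.073 48
    17 [ 0.5057 -0.1001  0.0751] [0.016 0.015 0.005]
    31 [ 0.5443 -0.2957  0.0795] [0.013 0.018 0.011]
0.085 30
    30 [ 0.5439 -0.2963  0.0924] [0.017 0.017 0.009]
0.097 44
    44 [ 0.539  -0.292   0.1001] [0.019 0.018 0.005]
plate 2517 ((533.39794921875, -137.65394592285156), (202.23861694335938, 253.4535369873047), 5.069332599639893)
```

Run:
```python
import cv2
im=cv2.imread("pics/side0.png")
cv2.imwrite("pics/crop1.png",cv2.resize(im[250:390,260:400],None,fx=4,fy=4,interpolation=cv2.INTER_CUBIC))
```

```text
(no output)
```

View pics/crop1.png

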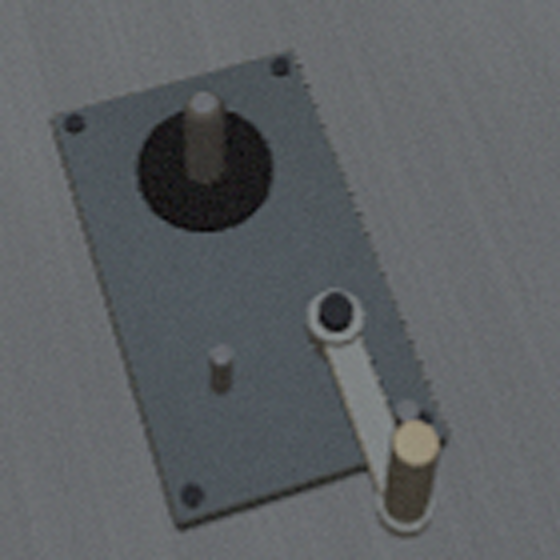

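Emit:
{"fn": "carry_out", "kwargs": {"deltas": [0.05,-0.03,0,0,0,0.1,0.1,-0.06,0,0,0,0.2,0.15,-0.09,0,0,0,0.3,0.2,-0.12,0,0,0,0.4,0.25,-0.15,0,0,0,0.5], "grip": 100}}

```text
time: 1.42
eef_pos: [0.5239, 0.2515, 0.2316]
tcp_rot: [0.861, 0.509, 0.0, 0.0]
contact_force: [-0.0, 1.4, 0.1]
opening: 0.998
finger_force: 0.0
```

Emit:
{"fn": "carry_out", "kwargs": {"deltas": [0.02,-0.033,0.02,0,0,0,0.04,-0.067,0.04,0,0,0,0.062,-0.103,0.06,0,0,0,0.062,-0.103,0.06,0,0,0]}}

```text
time: 1.92
eef_pos: [0.4616, 0.3551, 0.1692]
tcp_rot: [0.859, 0.512, -0.002, -0.0]
contact_force: [0.3, 0.3, 0.1]
opening: 1.0
finger_force: 0.0
```

Run:
```python
from h import *
s=ctrl.get_state(); print(s["time"],s["eef_pos"],s["tcp_rot"],s["qpos"])
T=T_wc("wrist"); im,d=ctrl.read_camera("wrist"); save("w1",im); np.savez("w1.npz",im=im,d=d,T=T)
P,u,v=cloud("wrist",d,T)
m=(np.hypot(P[:,0]-.464,P[:,1]-.353)<.045)&(P[:,2]>.047)&(P[:,2]<.054)
Q=P[m]; print(m.sum(),Q.mean(0),((Q.min(0)+Q.max(0))/2).round(4),np.ptp(Q,axis=0).round(3)); print(cv2.minEnclosingCircle((Q[:,:2]*1000).astype(np.float32)))
```

```text
1.925 [0.46163157 0.35513285 0.16918255] [ 8.59056709e-01  5.11876140e-01 -2.07858609e-03 -2.60642427e-04] [4.81494791e-01 1.45546244e-01 1.86063551e+00 3.17365240e-04
 1.13959072e+00 9.77420612e-01]
2188 [0.46505807 0.35278623 0.04877819] [0.4647 0.3521 0.0491] [0.053 0.053 0.004]
((464.5364990234375, 352.1572570800781), 26.755481719970703)
```

View pics/w1.png

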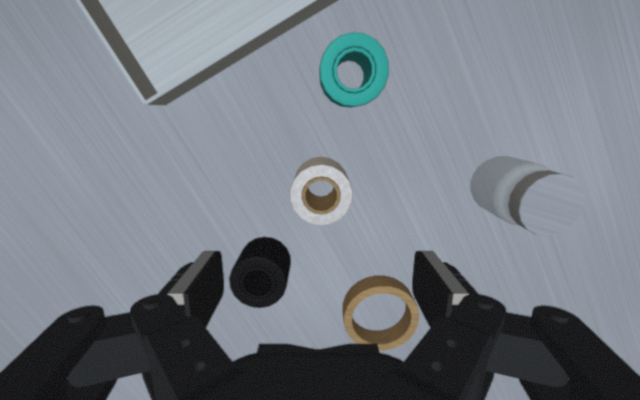

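The wrist view shows the white roll at (321,195), clear between the open fingers. The black decoy is at (260,270), the turquoise one at (354,70). I'm descending.

Emit:
{"fn": "carry_out", "kwargs": {"deltas": [0,0.001,0.03,0,0,0,0,0.002,0.065,0,0,0,0,0.002,0.1,0,0,0,0,0.002,0.1,0,0,0]}}

```text
time: 2.48
eef_pos: [0.4652, 0.3509, 0.0691]
tcp_rot: [0.86, 0.51, -0.003, -0.0]
contact_force: [-0.1, 0.1, -0.3]
opening: 1.003
finger_force: 0.0
```

Run:
```python
from h import *
s=ctrl.get_state(); R_=R.from_quat(s["tcp_rot"]).as_matrix(); p=np.array(s["eef_pos"])
print(s["time"],p,s["dq"]); print(R_.T@(np.array([.4645,.3522,.015])-p)); print(R_.round(4))
```

```text
2.475 [0.46519092 0.35093369 0.06913362] [ 0.0073462  -0.04327275 -0.05322266  0.00145821  0.011179    0.00181097]
[ 0.00103058 -0.00106334  0.05413258]
[[ 0.4807  0.8769 -0.0047]
 [ 0.8769 -0.4808 -0.0027]
 [-0.0047 -0.0028 -1.    ]]
```

Emit:
{"fn": "carry_out", "kwargs": {"deltas": [0.001,-0.001,0.025,0,0,0,0.001,-0.001,0.045,0,0,0,0.001,-0.001,0.053,0,0,0,0.001,-0.001,0.053,0,0,0]}}

```text
time: 2.98
eef_pos: [0.4657, 0.354, 0.0183]
tcp_rot: [0.86, 0.51, -0.0, 0.0]
contact_force: [0.7, 1.0, 0.0]
opening: 1.0
finger_force: 0.0
```

Emit:
{"fn": "carry_out", "kwargs": {"deltas": [0,0,0,0,0,0,0,0,0,0,0,0,0,0,0,0,0,0,0,0,0,0,0,0,0,0,0,0,0,0], "grip": 40, "grip_force": 30}}

```text
time: 3.6
eef_pos: [0.4665, 0.3548, 0.0196]
tcp_rot: [0.86, 0.51, 0.001, 0.0]
contact_force: [-0.4, -0.3, 5.6]
opening: 0.628
finger_force: 32.1
```

Emit:
{"fn": "carry_out", "kwargs": {"deltas": [0,0,-0.02,0,0,0,0,0,-0.05,0,0,0,0,0,-0.09,0,0,0,0,0,-0.13,0,0,0,0,0,-0.13,0,0,0]}}

```text
time: 4.22
eef_pos: [0.4679, 0.3554, 0.1533]
tcp_rot: [0.86, 0.51, 0.004, 0.0]
contact_force: [0.2, -0.2, -1.5]
opening: 0.623
finger_force: 32.1
```

Run:
```python
from h import *
s=ctrl.get_state(); print(s["time"],s["eef_pos"],s["tcp_rot"],s["opening"],s["contact_force"])
T=T_wc("wrist"); im,d=ctrl.read_camera("wrist"); save("w2",im); np.savez("w2.npz",im=im,d=d,T=T)
```

```text
4.225 [0.46791768 0.35543099 0.15329429] [8.60010180e-01 5.10257245e-01 4.46504545e-03 3.11431249e-04] 0.622608857405422 [ 0.21354152 -0.23935261 -1.47331011]
```

View pics/w2.png

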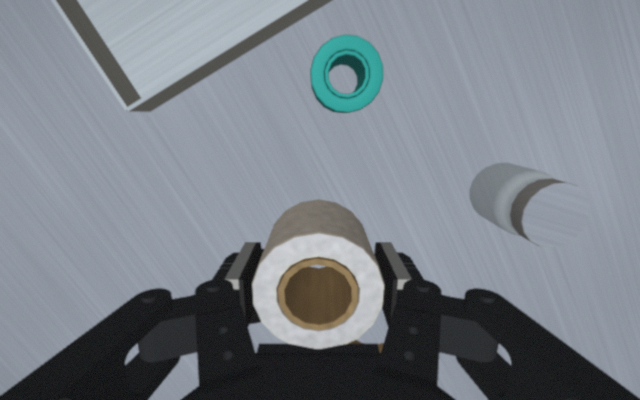

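The roll is held between the pads, its top face centred at about (318,291). I'll measure its offset and tilt in the tool frame.

Run:
```python
from h import *
z=np.load("w2.npz"); P,u,v=cloud("wrist",z["d"],np.array(ctrl.camera_model("wrist")["hand_eye"]))
m=(u>240)&(u<396)&(v>220)&(v<350)&(np.hypot(P[:,0],P[:,1])<.04)&(P[:,2]<-.0)&(P[:,2]>-.05)
im=z["im"][v,u].astype(int); m&=(im.sum(1)>420)
Q=P[m]; h,e=np.histogram(Q[:,2],bins=25); print(h,e.round(3))
zt=np.median(Q[:,2]); Q=Q[abs(Q[:,2]-zt)<.005]
A=np.c_[Q[:,:2],np.ones(len(Q))]; k=np.linalg.lstsq(A,Q[:,2],rcond=None)[0]
c,r=cv2.minEnclosingCircle((Q[:,:2]*1000).astype(np.float32)); print(len(Q),"top z",zt,"tilt",k,"circle",c,r, "ext",Q.min(0),Q.max(0))
s=ctrl.get_state(); Rm=R.from_quat(s["tcp_rot"]).as_matrix(); p=np.array(s["eef_pos"])
print(p, Rm@np.r_[np.array(c)/1000,zt+.05]+p, s["qpos"],s["opening"])
```

```text
[   1    0    0    1   18   37  130  239  495  728 1014 1119 1106  884
  621  410  201  104   43   21    1    4    1    1    1] [-0.032 -0.032 -0.031 -0.031 -0.031 -0.031 -0.031 -0.03  -0.03  -0.03
 -0.03  -0.029 -0.029 -0.029 -0.029 -0.028 -0.028 -0.028 -0.028 -0.027
 -0.027 -0.027 -0.027 -0.027 -0.026 -0.026]
7180 top z -0.02916550035284307 tilt [ 0.00315425 -0.00061354 -0.02914992] circle (-3.2927122116088867, 2.106940269470215) 27.04832649230957 ext [-0.02890798 -0.02446208 -0.03193504] [ 0.0237123   0.0280886  -0.02607432]
[0.4664191  0.35463461 0.15043668] [0.46676229 0.35077068 0.12959658] [ 4.77043392e-01  1.69824225e-01  1.87007170e+00 -7.47888813e-05
  1.09782872e+00  9.76936176e-01] 0.6226775013513292
```

Emit:
{"fn": "carry_out", "kwargs": {"deltas": [-0.044,0.0285,-0.002,0,0,-0.1,-0.088,0.057,-0.004,0,0,-0.2,-0.132,0.0855,-0.006,0,0,-0.3,-0.176,0.114,-0.008,0,0,-0.4,-0.22,0.1425,-0.01,0,0,-0.5]}}

```text
time: 4.9
eef_pos: [0.4836, 0.0912, 0.1562]
tcp_rot: [0.706, 0.708, -0.001, -0.001]
contact_force: [1.6, -0.4, -0.9]
opening: 0.625
finger_force: 32.1
```

Emit:
{"fn": "carry_out", "kwargs": {"deltas": [-0.055,0.004,0,0,0,0,-0.11,0.008,0,0,0,0,-0.165,0.012,0,0,0,0,-0.22,0.016,0,0,0,0,-0.265,0.02,0,0,0,0]}}

```text
time: 5.52
eef_pos: [0.5037, -0.1736, 0.1561]
tcp_rot: [0.708, 0.707, -0.001, -0.002]
contact_force: [0.4, 0.1, -1.3]
opening: 0.626
finger_force: 32.1
```

Emit:
{"fn": "carry_out", "kwargs": {"deltas": [0,0,0,0,0,0,0,0,0,0,0,0]}}

```text
time: 5.78
eef_pos: [0.504, -0.1713, 0.1565]
tcp_rot: [0.707, 0.707, -0.0, -0.002]
contact_force: [-0.2, 0.5, -0.7]
opening: 0.626
finger_force: 32.1
```

```bash
cat > spin.py <<'E'
from h import *
import sys
n=sys.argv[1]
s=ctrl.get_state(); print(s["time"],s["eef_pos"],s["tcp_rot"],s["opening"],s["contact_force"])
Tw=T_wc("wrist"); im,d=ctrl.read_camera("wrist"); save(n,im)
H=np.array(ctrl.camera_model("wrist")["hand_eye"])
P,u,v=cloud("wrist",d,H); W=P@(Tw@np.linalg.inv(H))[:3,:3].T+np.array(s["eef_pos"])
g=np.hypot(W[:,0]-.505,W[:,1]+.099)
for nm,a in (("spindle top",(g<.025)&(W[:,2]>.071)&(W[:,2]<.083)),("shaft",(g<.025)&(W[:,2]>.055)&(W[:,2]<.083))):
    if a.sum()>5:
        c,r=cv2.minEnclosingCircle((P[a][:,:2]*1000).astype(np.float32)); print(nm,a.sum(),"tool",P[a].mean(0),c,r,"world",W[a].mean(0))
gray=im.astype(int).sum(2)[v,u]
b=(g<.045)&(W[:,2]>.008)&(W[:,2]<.024)&(gray<110)
if b.sum()>50:
    c,r=cv2.minEnclosingCircle((P[b][:,:2]*1000).astype(np.float32)); print("platter",b.sum(),"tool",c,r,W[b].mean(0))
z=P[:,2]; a=(np.hypot(P[:,0],P[:,1])<.04)&(z<-.022)&(z>-.036)&(gray>300)&(u>235)&(u<400)
if a.sum()>50:
    c,r=cv2.minEnclosingCircle((P[a][:,:2]*1000).astype(np.float32)); print("roll",a.sum(),c,r,np.median(z[a]))
E
python3 spin.py w3
```

```text
5.775 [ 0.50403033 -0.17126299  0.15645592] [ 7.07256505e-01  7.06954102e-01 -3.54515973e-04 -2.00188718e-03] 0.6260154694915596 [-0.18339258  0.49774569 -0.74604302]
spindle top 499 tool [0.07110972 0.0018905  0.08283315] (71.23536682128906, 1.811861276626587) 8.932938575744629 world [ 0.50567561 -0.09996113  0.07378286]
shaft 659 tool [0.07111658 0.00193386 0.08380048] (71.01558685302734, 1.816698431968689) 9.892359733581543 world [ 0.50571575 -0.09995203  0.07281542]
roll 9497 (-4.425934314727783, 1.7424997091293335) 27.933473587036133 -0.029165380092148294
```

View pics/w3.png

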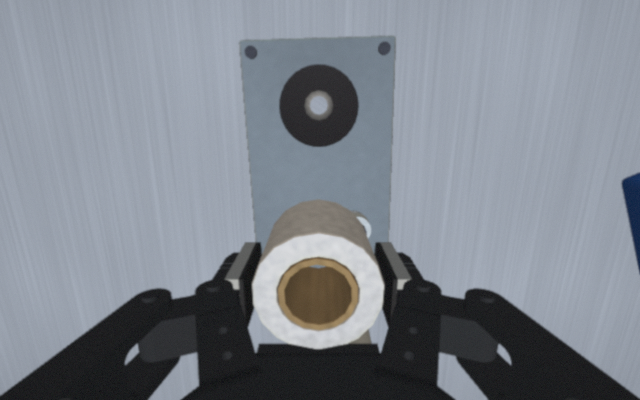

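The spindle tip shows at (319,104) and the roll bore at (318,293). The shift needed is +74 mm along tool x.

Emit:
{"fn": "carry_out", "kwargs": {"deltas": [0.03,0,0,0,0,0,0.06,0,0.005,0,0,0,0.0745,0,0.02,0,0,0,0.0745,0,0.03,0,0,0,0.0745,0,0.03,0,0,0]}}

```text
time: 6.45
eef_pos: [0.5043, -0.0975, 0.1267]
tcp_rot: [0.707, 0.707, -0.001, -0.001]
contact_force: [-1.3, 0.8, -0.7]
opening: 0.626
finger_force: 32.1
```

Emit:
{"fn": "carry_out", "kwargs": {"deltas": [0,0,0,0,0,0,0,0,0,0,0,0]}}

```text
time: 6.7
eef_pos: [0.5057, -0.0985, 0.1289]
tcp_rot: [0.707, 0.707, 0.0, 0.001]
contact_force: [-1.0, 0.6, -0.5]
opening: 0.624
finger_force: 32.1
```

Run:
```python
from h import *
s=ctrl.get_state(); p=np.array(s["eef_pos"]); M=R.from_quat(s["tcp_rot"]).as_matrix()
M0=R.from_quat([7.07256505e-01,7.06954102e-01,-3.5e-4,-2.0e-3]).as_matrix(); p0=np.array([.50403,-.17126,.15646])
sp=p0+M0@[.0711,.0018,.083]; print("spindle",sp)
print(p,s["tcp_rot"]); e=sp-(p+M@[-.0033,.002,.0208]); print("world err",e,"tool err",M.T@e)
T=T_wc("wrist"); im,d=ctrl.read_camera("wrist"); save("w4",cv2.resize(im[200:400,200:440],None,fx=3,fy=3))
```

```text
spindle [ 0.50558487 -0.09996723  0.07362056]
[ 0.50570158 -0.09849318  0.128874  ] [7.07438738e-01 7.06774448e-01 1.68792263e-04 5.32094855e-04]
world err [-0.00213422  0.00183852 -0.03445713] tool err [ 0.0018542  -0.00217011  0.03445405]
```

View pics/w4.png

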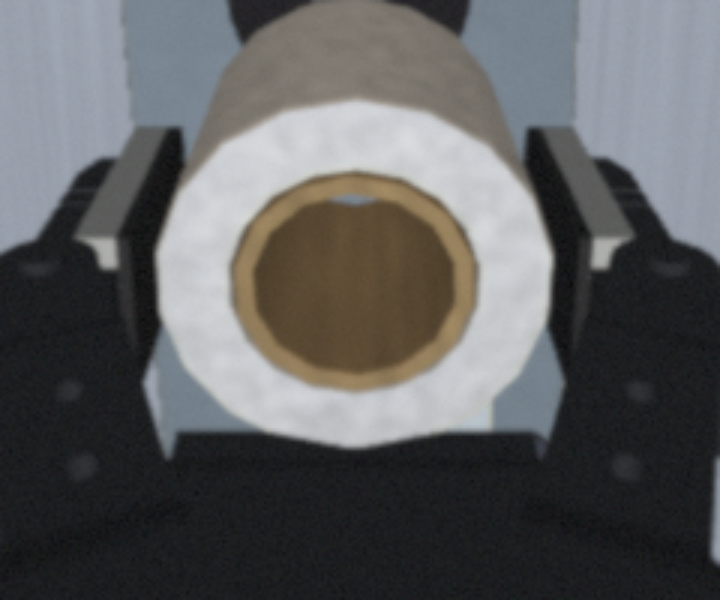

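Emit:
{"fn": "carry_out", "kwargs": {"deltas": [0,0,0.015,0,0,0,0,0,0.028,0,0,0,0,0,0.034,0,0,0,0,0,0.04,0,0,0,0,0,0.042,0,0,0]}}

```text
time: 7.38
eef_pos: [0.5051, -0.0976, 0.0858]
tcp_rot: [0.707, 0.707, -0.0, -0.0]
contact_force: [-0.1, -0.3, -0.9]
opening: 0.623
finger_force: 32.1
```

Emit:
{"fn": "carry_out", "kwargs": {"deltas": [0,0,0.002,0,0,0,0,0,0.004,0,0,0,0,0,0.006,0,0,0]}}

```text
time: 7.75
eef_pos: [0.5054, -0.0977, 0.0804]
tcp_rot: [0.707, 0.707, 0.0, 0.0]
contact_force: [-0.4, 0.4, -1.7]
opening: 0.633
finger_force: 32.1
```

Emit:
{"fn": "carry_out", "kwargs": {"deltas": [0,0,0.01,0,0,0,0,0,0.02,0,0,0,0,0,0.03,0,0,0,0,0,0.036,0,0,0,0,0,0.038,0,0,0]}}

```text
time: 8.38
eef_pos: [0.5049, -0.0975, 0.0416]
tcp_rot: [0.707, 0.707, -0.0, -0.001]
contact_force: [-0.5, -0.7, -2.1]
opening: 0.633
finger_force: 32.1
```

Emit:
{"fn": "carry_out", "kwargs": {"deltas": [0,0,0.002,0,0,0,0,0,0.003,0,0,0,0,0,0.004,0,0,0,0,0,0.004,0,0,0]}}

```text
time: 8.88
eef_pos: [0.5053, -0.0977, 0.0384]
tcp_rot: [0.707, 0.707, 0.0, 0.0]
contact_force: [-0.2, 0.3, -0.8]
opening: 0.623
finger_force: 32.1
```

Emit:
{"fn": "carry_out", "kwargs": {"deltas": [0,0,0.001,0,0,0,0,0,0.0015,0,0,0,0,0,0.002,0,0,0,0,0,0.002,0,0,0]}}

```text
time: 9.38
eef_pos: [0.5052, -0.0976, 0.0363]
tcp_rot: [0.707, 0.707, -0.0, -0.0]
contact_force: [-0.5, 0.3, -0.8]
opening: 0.626
finger_force: 32.1
```

Emit:
{"fn": "carry_out", "kwargs": {"deltas": [0,0,0.0005,0,0,0,0,0,0.001,0,0,0,0,0,0.001,0,0,0]}}

```text
time: 9.75
eef_pos: [0.5053, -0.0977, 0.0356]
tcp_rot: [0.707, 0.707, -0.0, -0.0]
contact_force: [-1.5, 0.3, 1.7]
opening: 0.626
finger_force: 32.3
```

Emit:
{"fn": "carry_out", "kwargs": {"deltas": [0,0,0.0005,0,0,0,0,0,0.0005,0,0,0]}}

```text
time: 10.0
eef_pos: [0.5053, -0.0977, 0.0356]
tcp_rot: [0.707, 0.707, -0.0, -0.0]
contact_force: [-2.4, 0.6, 6.1]
opening: 0.629
finger_force: 32.7
```

Emit:
{"fn": "carry_out", "kwargs": {"deltas": [0,0,0,0,0,0,0,0,0,0,0,0,0,0,0,0,0,0,0,0,0,0,0,0,0,0,0,0,0,0], "grip": 100}}

```text
time: 10.62
eef_pos: [0.5053, -0.0977, 0.0348]
tcp_rot: [0.707, 0.707, -0.0, -0.0]
contact_force: [0.4, -0.7, -0.3]
opening: 0.997
finger_force: 0.0
```

Emit:
{"fn": "carry_out", "kwargs": {"deltas": [0,0,-0.02,0,0,0,0,0,-0.05,0,0,0,0,0,-0.09,0,0,0,0,0,-0.13,0,0,0,-0.04,0.01,-0.14,0,0,0]}}

```text
time: 11.25
eef_pos: [0.5167, -0.1371, 0.1784]
tcp_rot: [0.706, 0.708, 0.001, 0.003]
contact_force: [0.1, 0.3, 0.1]
opening: 1.001
finger_force: 0.0
```

Emit:
{"fn": "carry_out", "kwargs": {"deltas": [-0.05,0.008,0,0,0,0,-0.1,0.016,0,0,0,0,-0.153,0.025,0,0,0,0,-0.153,0.025,0,0,0,0,-0.153,0.025,0,0,0,0]}}

```text
time: 11.88
eef_pos: [0.5399, -0.2903, 0.1743]
tcp_rot: [0.707, 0.707, 0.0, -0.001]
contact_force: [-0.1, 1.0, -0.2]
opening: 1.0
finger_force: 0.0
```

Run:
```python
from h import *
s=ctrl.get_state(); print(s["time"],s["eef_pos"],s["tcp_rot"],s["opening"],s["contact_force"])
H=np.array(ctrl.camera_model("wrist")["hand_eye"]); Tw=T_wc("wrist"); im,d=ctrl.read_camera("wrist"); P,u,v=cloud("wrist",d,H); W,_,_=cloud("wrist",d,Tw)
m=(np.hypot(W[:,0]-.54,W[:,1]+.2925)<.03)&(W[:,2]>.094)&(W[:,2]<.108)
c,r=cv2.minEnclosingCircle((P[m][:,:2]*1000).astype(np.float32)); print("roller tool",m.sum(),P[m].mean(0),c,r,"world",W[m].mean(0))
im2,d2=ctrl.read_camera("side"); T=T_wc("side"); W,u,v=cloud("side",d2,T)
m=(np.hypot(W[:,0]-.505,W[:,1]+.099)<.04)&(W[:,2]>.055)&(W[:,2]<.085); print("roll top",m.sum(),np.percentile(W[m][:,2],[5,50,95]))
save("mix",np.hstack([cv2.resize(im,(480,300)),cv2.resize(im2[230:390,250:410],(300,300))]))
```

```text
11.875 [ 0.53990895 -0.2903091   0.17430195] [ 7.07297163e-01  7.06916025e-01  8.58282577e-05 -6.70761486e-04] 1.0004267555494895 [-0.10150976  0.98907657 -0.22942283]
roller tool 575 [-0.00297658  0.0009727   0.07567835] (-3.70824933052063, 1.0754187107086182) 9.95407485961914 world [ 0.54081746 -0.29320521  0.09861968]
roll top 500 [0.05809216 0.06528272 0.07459109]
```

View pics/mix.png

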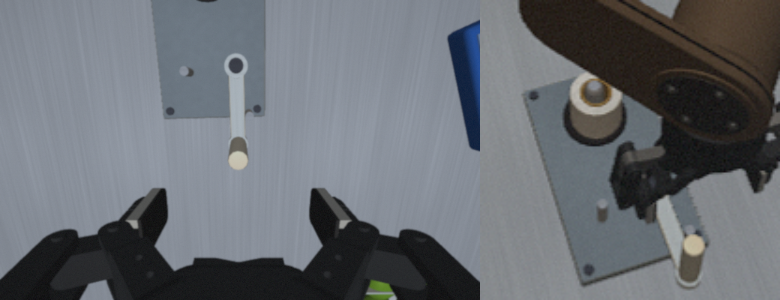

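The roll sits down on the platter with the spindle tip above it. The roller lies between the open fingers. I'm descending around it.

Emit:
{"fn": "carry_out", "kwargs": {"deltas": [-0.003,0.001,0.04,0,0,0,-0.003,0.001,0.08,0,0,0,-0.003,0.001,0.11,0,0,0,-0.003,0.001,0.12,0,0,0,-0.003,0.001,0.12,0,0,0]}}

```text
time: 12.6
eef_pos: [0.5413, -0.2929, 0.0548]
tcp_rot: [0.707, 0.707, -0.0, -0.0]
contact_force: [1.2, 0.7, 0.2]
opening: 1.001
finger_force: 0.0
```

Emit:
{"fn": "carry_out", "kwargs": {"deltas": [0,0,0,0,0,0,0,0,0,0,0,0,0,0,0,0,0,0,0,0,0,0,0,0,0,0,0,0,0,0], "grip": 5, "grip_force": 30}}

```text
time: 13.22
eef_pos: [0.5398, -0.294, 0.0557]
tcp_rot: [0.707, 0.707, -0.001, -0.002]
contact_force: [-7.4, 0.2, 6.4]
opening: 0.226
finger_force: 29.4
```

Emit:
{"fn": "carry_out", "kwargs": {"deltas": [0,0,0,0,0,0,0,0,0,0,0,0,0,0,0,0,0,0,0,0,0,0,0,0]}}

```text
time: 13.72
eef_pos: [0.5397, -0.294, 0.0557]
tcp_rot: [0.707, 0.707, -0.001, -0.002]
contact_force: [-7.3, -0.2, 6.2]
opening: 0.223
finger_force: 29.4
```

Emit:
{"fn": "carry_out", "kwargs": {"deltas": [0.0004,-0.0112,0,0,0,0.125,0.0022,-0.0224,0,0,0,0.25,0.0053,-0.0331,0,0,0,0.375,0.0098,-0.0435,0,0,0,0.5,0.0155,-0.0531,0,0,0,0.625]}}

```text
time: 14.35
eef_pos: [0.4882, -0.2797, 0.0557]
tcp_rot: [0.891, 0.454, -0.0, 0.002]
contact_force: [0.8, -3.4, 0.7]
opening: 0.226
finger_force: 29.8
```

Emit:
{"fn": "carry_out", "kwargs": {"deltas": [0,0,0,0,0,0,0,0,0,0,0,0]}}

```text
time: 14.6
eef_pos: [0.4886, -0.2799, 0.0557]
tcp_rot: [0.889, 0.457, -0.0, 0.002]
contact_force: [-1.5, -5.0, 0.5]
opening: 0.226
finger_force: 29.8
```

Emit:
{"fn": "carry_out", "kwargs": {"deltas": [0.0004,-0.0112,0,0,0,0.125,0.0022,-0.0224,0,0,0,0.25,0.0053,-0.0331,0,0,0,0.375,0.0098,-0.0435,0,0,0,0.5,0.0155,-0.0531,0,0,0,0.625]}}

```text
time: 15.22
eef_pos: [0.453, -0.2375, 0.0557]
tcp_rot: [0.987, 0.16, -0.002, 0.002]
contact_force: [-8.0, -8.3, 3.0]
opening: 0.221
finger_force: 30.6
```

Emit:
{"fn": "carry_out", "kwargs": {"deltas": [0,0,0,0,0,0,0,0,0,0,0,0]}}

```text
time: 15.48
eef_pos: [0.453, -0.2375, 0.0557]
tcp_rot: [0.987, 0.162, -0.002, 0.002]
contact_force: [-8.3, -11.0, 2.9]
opening: 0.229
finger_force: 30.6
```

```bash
cat > arm.py <<'E'
from h import *
s=ctrl.get_state(); p=np.array(s["eef_pos"]); M=R.from_quat(s["tcp_rot"]).as_matrix(); f=np.array(s["contact_force"])
piv=np.array([.5378,-.2025]); r=p[:2]-piv; th=np.arctan2(-r[0],-r[1])+.028
print(s["time"],p,"r",np.hypot(*r),"theta tcp",th,"tool yaw",np.arctan2(M[0,0],M[1,0]),"f tool",M.T@f,s["opening"],s["finger_force"])
im,d=ctrl.read_camera("side"); T=T_wc("side"); W,u,v=cloud("side",d,T)
g=(np.hypot(W[:,0]-.453,W[:,1]+.233)<.05)&(W[:,2]>.022)&(W[:,2]<.04)
print("low pts",g.sum())
a=im[230:390,230:390]; save("arm_%d"%(s["time"]*100),cv2.resize(a,(560,560),interpolation=cv2.INTER_CUBIC))
print("arm_%d"%(s["time"]*100))
E
python3 arm.py
```

```text
15.475 [ 0.45304682 -0.23749365  0.05567953] r 0.0916932799825797 theta tcp 1.20722842377597 tool yaw 1.2460505433178906 f tool [-11.43505595   7.77183167  -2.83002148] 0.22871455522797446 30.60811311006546
low pts 94
arm_1547
```

Emit:
{"fn": "carry_out", "kwargs": {"deltas": [-0.001,-0.002,0,0,0,0.01,-0.002,-0.004,0,0,0,0.02,-0.002,-0.004,0,0,0,0.02,-0.002,-0.004,0,0,0,0.02]}}

```text
time: 16.02
eef_pos: [0.4519, -0.2345, 0.0557]
tcp_rot: [0.989, 0.15, 0.001, 0.003]
contact_force: [-1.7, -10.1, -2.4]
opening: 0.218
finger_force: 30.5
```

```bash
python3 arm.py
```

```text
16.025 [ 0.45188477 -0.23449423  0.05571023] r 0.09167910616397927 theta tcp 1.2423131899815603 tool yaw 1.2688166995089283 f tool [-4.67235693  9.13288962  2.44641705] 0.21831612091280245 30.473384857177734
low pts 106
arm_1602
```

Emit:
{"fn": "carry_out", "kwargs": {"deltas": [-0.0005,-0.0015,0,0,0,0,-0.0005,-0.003,0,0,0,0,-0.0005,-0.003,0,0,0,0,-0.0005,-0.003,0,0,0,0]}}

```text
time: 16.58
eef_pos: [0.4514, -0.2334, 0.0558]
tcp_rot: [0.989, 0.15, 0.002, 0.005]
contact_force: [1.4, -15.2, -5.6]
opening: 0.226
finger_force: 31.0
```

```bash
python3 arm.py
```

```text
16.575 [ 0.45140571 -0.23337322  0.05575919] r 0.09174491695833499 theta tcp 1.255586458114113 tool yaw 1.2688314574504993 f tool [-3.15443865 14.86541417  5.78759057] 0.22552925801713927 30.958384573459625
low pts 115
arm_1657
```

View pics/arm_1657.png

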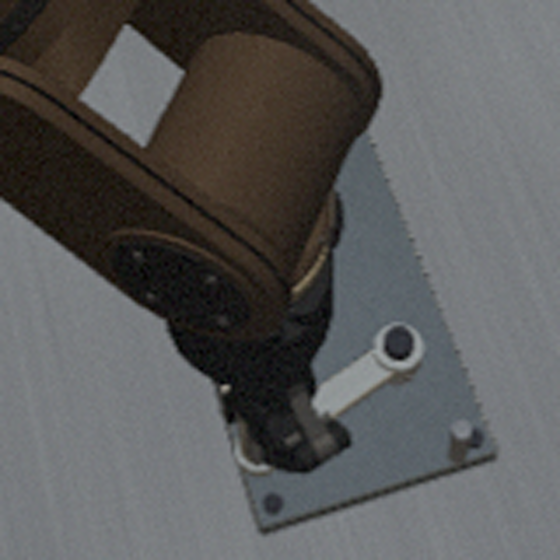

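The arm is swung round to the stop with the roller held in the fingers. A final check of the roll and the hold force, then I'll hand in.

Run:
```python
from h import *
im,d=ctrl.read_camera("scene"); W,u,v=cloud("scene",d,T_wc("scene"))
m=(np.hypot(W[:,0]-.505,W[:,1]+.099)<.03)&(W[:,2]>.05)&(W[:,2]<.085); print("roll",m.sum(),W[m].mean(0),np.percentile(W[m][:,2],[10,50,90]))
s=ctrl.get_state(); M=R.from_quat(s["tcp_rot"]).as_matrix(); f=M.T@np.array(s["contact_force"]); print(s["eef_pos"],f)
ok=f[1]>11 and m.sum()>15 and np.median(W[m][:,2])<.075
print(ok)
if ok: print(ctrl.sign_off())
```

```text
roll 298 [ 0.50933342 -0.1046108   0.06396437] [0.05551146 0.06464067 0.07059825]
[ 0.45141377 -0.2333644   0.05576625] [-3.51124194 15.08604328  7.2248592 ]
True
the job is handed in; nothing more can be done
None
```

The label roll is seated on the platter and released, and the tension arm was held at its stop (about 15 N against the 7.2 N spring) when I handed the job in at about 17 s of the 64 s allowed; no verdict came back.

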